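# Spoke nipples by counted quarter turns

## Robot

A 7-joint arm with a two-finger parallel gripper is mounted at the origin on the work surface. World frame = base frame: x ahead of the robot, y to its left, z up, the work surface at z = 0. Lengths are in m, angles in rad, forces in N, time in s.
With the tool pointing down it reaches from about 0.4 to 0.85 m from the base axis. Payload 4.5 kg.
Tool frame: the origin (TCP) lies at the very end of the fingers, on their centre line; the grasp point (between the pads) lies 19 mm behind it; z points along the fingers, y is the line along which they close (so a half turn about z gives the same grasp; the last joint's range is limited). The gripper opens to 88 mm and grips with 3 to 60 N. Pads are 18 mm wide; open, the fingers measure 123 mm over their backs; the gripper's body (75 mm by 187 mm) begins 45 mm behind the grasp point.
Start: joints at [1.315, 0.689, -0.195, 1.565, 0.157, 0.902, -0.215], TCP at [0.179, -0.599, 0.239] pointing down, gripper open.
Joint ranges: [-3.01, 3.01], [-0.46, 2.08], [-1.47, 1.51], [0.13, 2.56], [-1, 4.14], [0.04, 2.09], [-2.66, 2.66]. Speed limits (rad/s): [2.57, 2.57, 3.14, 3.14, 3.14, 3.14, 3.14].

## Interface

Orientations are given as a unit quaternion [x, y, z, w].
In Python, from plant import r gives the robot as it stands. The module is installed in compiled form; this text tells all that it offers.
- The arm moves only by the tool step_arm, never from a script. Its argument "increments" is a list of rows, each a list of 2 entries, a list of its own where there are three numbers: the shift along the world's x, y, z in cm, then the turn, a rotation vector about the world's x, y, z in degrees. A call has exactly 10 rows; each row shifts and turns the commanded pose from where the row before left it; what a row does not reach is not made up. A row lasts 1/10 s, in which the tool goes at most 50 mm and 8.59 degrees, less where a joint would pass 70% of its speed; a pose out of reach is approached as far as the arm can. A call is refused whole if a number of a shift passes 5 or a number of a turn 8.59, either way. A call with a gripper value outside its range is refused whole. "fingers" is the opening, from 0 (shut) to 1 (fully open), set as the call begins (left out, the last holds). The fingers move at their own pace and stop on an object; "grip_force" is the grip in N (left out, the last holds). Time passes only in rows, so rows that do not move let the fingers close, or fill a call up. It gives the time, the measured TCP pose, the force, the opening and the grip force at its end, in the units of the state.
- r.get_state(): the state, without advancing time (a new reading comes with each control period).
- r.snapshot(name): name is "scene" or "top" or "wrist"; returns (picture, depth): 420x560x3 uint8, red, green, blue; 420x560 float32, m along the optical axis (not along the pixel's ray), 0 where there is no reading.
- r.calibration(name): a dict with "fov_y" (degrees; the focal length in pixels is half the picture's height over the tangent of half this angle, whatever the lens; pixels are square), "cx", "cy" (the principal point, pixels), "R" (3x3) and "t" (3): a world point X has camera coordinates R X + t. Camera axes: x right, y down, z forward; pixel columns grow to the right and rows downward; lengths in m; the calibration is good to about 2 mm. A picture is of the moment at which its call begins: read the wrist's pose just before it. calibration takes no time and is no camera call; for the wrist camera it gives the pose at the moment of the call.
- r.finish_job(): hands the job in; it is judged then, once.
The state is a dict: "clock": time; "q": joint angles; "qd": joint speeds; "joint_torque": joint torques, N m; "tool_pos": TCP position; "eef_rot": TCP orientation; "contact_force": force on the tool from outside, world axes, zero at the start; "moment": the same for the moment, N m; "opening": opening from 0.0 (shut) to 1.0 (fully open); "finger_force": force on a finger pad.
Only numpy, scipy, OpenCV 4.12 (cv2) and the standard library are available. Lean on these libraries where they do the work, as an engineer would, in place of code of your own. Each camera call takes 0.05 s, during which the arm holds its last target. There are 200 camera calls.

## Task

The spoked wheel in the truing stand needs a correction: take the spoke key from its block, fit it fully home on the nipple beside the round magnet and turn it one quarter turn clockwise (seen from outside the rim), then give the next nipple, the top one, two quarter turns clockwise. Leave the third nipple, beside the square balance weight, as it is; use only the key on the nipples, keep the gripper off the wheel, press lightly while feeling for the flats (20 N at most), and at the end stand the key back upright in its hole in the block, without disturbing the other things on the bench.

Things in the scene. Friction and masses are not known exactly. Their poses are not given: they have to be found in the camera images.
- key: spoke key, steel with dark wooden handle, 92 mm tall, 160 g, upright in the block. Origin: centre of its open mouth at the lower end; z up the key. Socket 24 mm square outside, square hole 15.8 mm wide, 18 mm deep, sides along x and y. Handle 56 mm along x, 22 mm along y (grip here), 54 to 92 mm above the mouth, over a round guard disc 50 mm across and 4 mm thick. Shank 16 mm round
- key_grip (a point): point on the key's axis in the handle, 75 mm above the mouth. On a nipple the key's mouth rests on the head, 11 to 12 mm above the washer, until the squares line up (0.13 rad play either way; fits again at every quarter turn); fully home its mouth is on the washer
- block: heavy fixed wooden tool block, 70 mm along x, 150 mm along y, 34 mm tall. Origin: centre of the underside. In the middle of its top a square hole, 30 mm wide (sides along the block's x and y) and 26 mm deep, so its floor is 8 mm above the bench; the key stands in it mouth down
- seat_left: steel washer under the left nipple, fixed to the rim, 32 mm across, its flat top 98 mm from the axle; leans 20 degrees towards the stand's +y (the robot's left). Origin: centre of the washer's top, on the nipple's axis; z axis: along the nipple, outward from the axle; x axis: along the wheel's axle. Does not turn with the nipple
- seat_top: steel washer under the top nipple, fixed to the rim, 32 mm across, its flat top 98 mm from the axle; points straight up, 220 mm above the bench. Origin: centre of the washer's top, on the nipple's axis; z axis: along the nipple, outward from the axle; x axis: along the wheel's axle. Does not turn with the nipple
- seat_right: steel washer under the right nipple, fixed to the rim, 32 mm across, its flat top 98 mm from the axle; leans 20 degrees towards the stand's -y (the robot's right). Origin: centre of the washer's top, on the nipple's axis; z axis: along the nipple, outward from the axle; x axis: along the wheel's axle. Does not turn with the nipple
- nipple_left (a joint): left spoke nipple: brass square head on a washer, 12 mm tall, 14 mm across flats, edges eased, round 13 mm spoke end 4 mm tall on top. Value: rad turned from its start (0), growing clockwise seen from outside the rim; quarter turn 1.571. Takes 0.15 N m, no stops, stays where left. The angle of its flats at the start is random and not given: see it, or press the key lightly and turn till it drops
- nipple_top (a joint): top spoke nipple: brass square head on a washer, 12 mm tall, 14 mm across flats, edges eased, round 13 mm spoke end 4 mm tall on top. Value: rad turned from its start (0), growing clockwise seen from outside the rim; quarter turn 1.571. Takes 0.15 N m, no stops, stays where left. The angle of its flats at the start is random and not given: see it, or press the key lightly and turn till it drops
- nipple_right (a joint): right spoke nipple: brass square head on a washer, 12 mm tall, 14 mm across flats, edges eased, round 13 mm spoke end 4 mm tall on top. Value: rad turned from its start (0), growing clockwise seen from outside the rim; quarter turn 1.571. Takes 0.15 N m, no stops, stays where left. The angle of its flats at the start is random and not given: see it, or press the key lightly and turn till it drops
- magnet: round dark steel magnet, 26 mm across, 10 mm thick, on the rim's flank away from the robot, beside the first nipple: left or right one, differing each time; 23 mm from that nipple's washer centre, 39 mm or more from the others'. Origin: centre of its face on the rim
- weight: square dark steel balance weight, 14 mm by 14 mm, 10 mm thick, on the same flank beside the third nipple. Origin: centre of its face on the rim
- stand: fixed truing stand and wheel: wooden base 160 by 190 mm, two green uprights, steel rim 36 mm wide; axle along the stand's x, 122 mm above the bench; washer tops 98 mm from the axle; 18 nipples 20 degrees apart, only the upper three turn. The wheel does not turn. Origin: centre of the base's underside
- spare: loose spare brass nipple, 16 mm tall, standing on the block 50 mm from the hole; bystander
- pliers: pliers with blue grips, 150 mm long, lying on the bench; bystander
- screwdriver: screwdriver lying on the bench; bystander
- wrench: open-end wrench lying on the bench; bystander
- hammer: hammer lying on the bench; bystander
- jar: glass jar, 85 mm tall; bystander
- oiler: white plastic oil bottle, 110 mm tall; bystander
- tin: open aluminium tin, 60 mm tall; bystander
Not all that is in view belongs to the job. Leave any blue, turquoise or yellow look-alike of the key alone.

How it is judged:
By the outcome, as a careful person would: the job done as asked, in the order asked, and still so for the second after the job is handed in, with the robot touching nothing.
It also fails if it takes over 72 s, if anything falls off the work surface, if the arm or the gripper's body presses on something with over 40 N, if the wrist force passes 120 N, or if a joint passes its speed limit or range.

## Working session

There is one attempt and no reset: what is moved stays moved. The work goes in short steps, Python scripts to look and compute and a tool call to move; the robot and the scene stay as the last step left them, time stands still between calls to the robot, and variables do not carry over. Pictures are saved under pics/ and viewed, at most 10 in all, crops included, and the job is handed in when it is done.

Besides the shell and the picture viewer there is one more tool, called after "Emit:" by a JSON object that holds its "api" and its "payload", one argument or row to a line. step_arm: Moves the arm, as the interface text tells. Its arguments: {"type":"object","properties":{"increments":{"type":"array","items":{"type":"array"}},"fingers":{"type":"number"},"grip_force":{"type":"number"}},"required":["increments"]}

```bash
ls; mkdir -p pics; python3 - <<'E'
from plant import r
import cv2,numpy as np
for n in("scene","top"):
    p,d=r.snapshot(n);cv2.imwrite(f"pics/{n}0.png",p[:,:,::-1]);np.save(f"pics/{n}0.npy",d)
    c=r.calibration(n);print(n,c)
s=r.get_state();print(s)
E
```

```text
pics
scene {'fov_y': 49.06045290739952, 'cx': 283.3913834851638, 'cy': 210.66756493448764, 'R': array([[-0.11316661,  0.99346083, -0.01512914],
       [ 0.7674402 ,  0.07772884, -0.6363912 ],
       [-0.63105377, -0.08362894, -0.77121809]]), 't': array([ 0.09795619, -0.31522666,  1.61481823])}
top {'fov_y': 55.305238034957824, 'cx': 285.2078603072593, 'cy': 214.83244543734094, 'R': array([[-0.02974473, -0.99954371,  0.0052561 ],
       [-0.97145903,  0.02767014, -0.23558801],
       [ 0.23533507, -0.01211358, -0.97183881]]), 't': array([-0.03738722,  0.57392133,  1.22183436])}
{'clock': 0.1, 'q': array([ 1.31482448,  0.68988044, -0.194503  ,  1.56623499,  0.15732237,
        0.90251817, -0.21509107]), 'qd': array([-0.00075811, -0.00131443,  0.00029065, -0.00233217,  0.0005525 ,
       -0.00018216,  0.00046018]), 'joint_torque': array([-1.87918449e-03, -5.28500283e+01, -1.27140809e+00, -1.53839421e+01,
       -5.25963446e-02,  1.91155785e-03,  4.77399351e-05]), 'tool_pos': array([ 0.1783632 , -0.59841469,  0.23800343]), 'eef_rot': array([ 9.89515886e-01,  1.44421713e-01, -1.94270329e-04, -8.01339165e-04]), 'contact_force': array([ 0.33335749, -0.75930242, -0.5671663 ]), 'moment': array([-0.00066772, -0.03340071, -0.0431152 ]), 'finger_force': 0.0, 'opening': 0.9977957233805}
```

View pics/scene0.png

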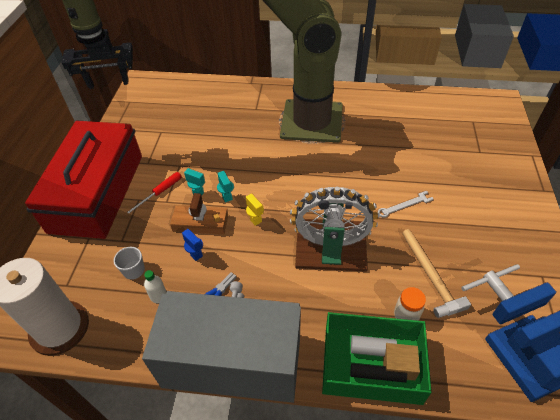

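View pics/top0.png

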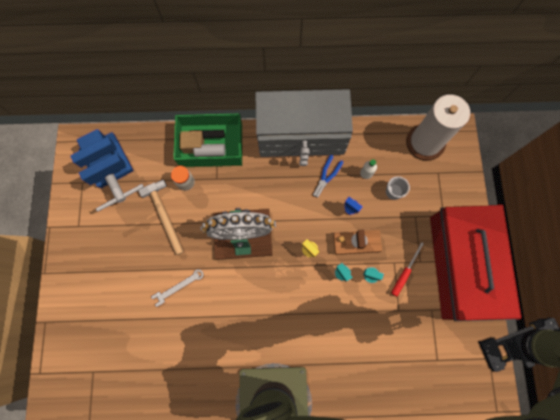

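The brown key stands in the block at scene (197,207) / top (361,240). The look-alikes in the scene picture are turquoise at (195,180) and (226,187), yellow at (255,208) and blue at (192,243). The wheel is at scene (335,215) / top (238,225). Next I'll check the choice in an enlarged crop.

```bash
cat > h.py <<'E'
import numpy as np,cv2
from plant import r
def K(c):
    f=210/np.tan(np.radians(c["fov_y"]/2)); return f,c["cx"],c["cy"]
def px2w(c,u,v,z=None,d=None):
    f,cx,cy=K(c); ray=c["R"].T@np.array([(u-cx)/f,(v-cy)/f,1]); o=-c["R"].T@c["t"]
    s=d if z is None else (z-o[2])/ray[2]
    return o+s*ray
def proj(c,X):
    f,cx,cy=K(c); p=(c["R"]@np.asarray(X,float).T).T+c["t"]; return np.c_[p[:,0]/p[:,2]*f+cx,p[:,1]/p[:,2]*f+cy]
E
python3 - <<'E'
import cv2,numpy as np
s=cv2.imread("pics/scene0.png");t=cv2.imread("pics/top0.png")
e=lambda im,x,y,w,h,k:cv2.resize(im[y:y+h,x:x+w],None,fx=k,fy=k,interpolation=cv2.INTER_CUBIC)
a=np.hstack([e(s,150,160,80,60,5),e(t,325,210,80,60,5)])
b=np.hstack([e(s,285,180,100,75,4),e(t,190,195,100,75,4)])
cv2.imwrite("pics/c1.png",np.vstack([a,b]))
E
```

```text
(no output)
```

View pics/c1.png

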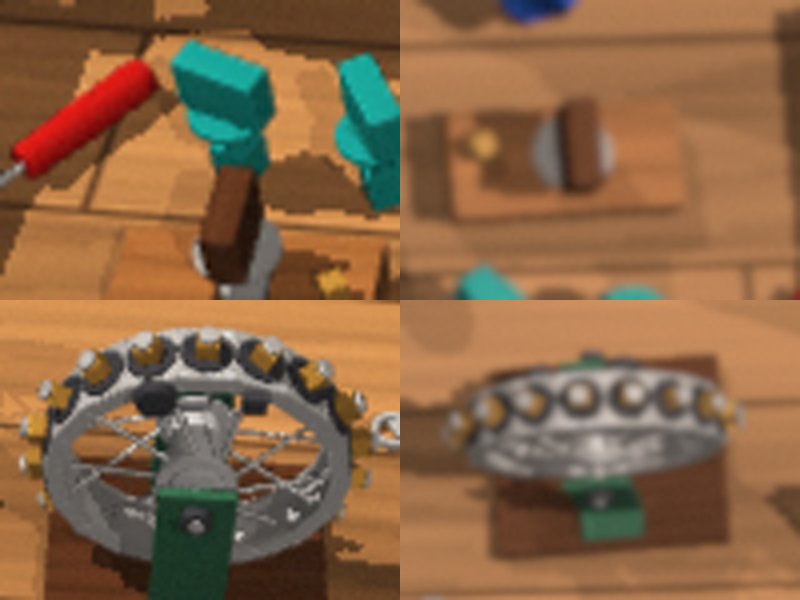

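```bash
python3 - <<'E'
from h import *
np.set_printoptions(precision=4,suppress=True)
c=r.calibration("top");d=np.load("pics/top0.npy")
P=np.array([px2w(c,u,v,z=.034) for u,v in[(334,232.4),(335.4,253.4),(382,251.4),(381.6,230)]]);print(P,P.mean(0))
e=(P[3]+P[2]-P[0]-P[1])/2;print("block y axis",e,np.degrees(np.arctan2(e[1],e[0])))
print("key handle top",px2w(c,361.8,239,z=.1), px2w(c,361.8,239,d=d[239,362]))
# nipple tops (top crop)
for u,v in[(580,398),(630,393),(532,402),(676,398)]:
    print(px2w(c,190+(u-400)/4,195+(v-300)/4,d=d[round(195+(v-300)/4),round(190+(u-400)/4)]))
# base corners 
print([px2w(c,190+(u-400)/4,195+(v-300)/4,d=d[round(195+(v-300)/4)+o,round(190+(u-400)/4)+q]) for u,v,o,q in[(490,557,-2,2),(730,543,-2,-2),(718,357,2,-2)]])
cs=r.calibration("scene");ds=np.load("pics/scene0.npy")
for u,v in[(210,335),(148,340),(268,350)]:
    print("s",px2w(cs,285+u/4,180+(v-300)/4,d=ds[round(180+(v-300)/4),round(285+u/4)]))
w=r.calibration("wrist");print(w); s=r.get_state();print(proj(w,[s["tool_pos"]]))
E
```

```text
[[ 0.5172 -0.2125  0.034 ]
 [ 0.448  -0.213   0.034 ]
 [ 0.4501 -0.3645  0.034 ]
 [ 0.5208 -0.3693  0.034 ]] [ 0.484  -0.2899  0.034 ]
block y axis [ 0.0028 -0.1541  0.    ] -88.95002891596974
key handle top [ 0.4813 -0.2885  0.1   ] [ 0.481  -0.2882  0.1016]
[0.5229 0.088  0.2353]
[0.5267 0.0537 0.2298]
[0.5216 0.1218 0.2326]
[0.5269 0.0227 0.2098]
[array([ 0.4451,  0.1897, -0.0002]), array([ 0.449 , -0.009 ,  0.0141]), array([ 0.6062, -0.0025,  0.0157])]
s [0.5307 0.0943 0.2376]
s [0.5326 0.0581 0.2314]
s [0.5303 0.1294 0.2279]
{'fov_y': 67.73629037110645, 'cx': 273.54900648522266, 'cy': 210.58633822023938, 'R': array([[ 0.2861, -0.9582, -0.0022],
       [-0.9194, -0.2752,  0.2811],
       [-0.2699, -0.0784, -0.9597]]), 't': array([-0.6242, -0.0396,  0.3904])}
[[273.0864 265.0152]]
```

The larger round dark magnet is at crop lower-left (155,400), which is the robot's right. The smaller square weight is at (253,400). I'll confirm both up close with the wrist camera, starting above the key.

Emit:
{"api": "step_arm", "payload": {
  "increments": [
    [[2.7,3.1,0.3],[0,0,-1.6]],
    [[2.7,3.1,0.3],[0,0,-1.6]],
    [[2.7,3.1,0.3],[0,0,-1.6]],
    [[2.7,3.1,0.3],[0,0,-1.6]],
    [[2.7,3.1,0.3],[0,0,-1.6]],
    [[2.7,3.1,0.3],[0,0,-1.6]],
    [[2.7,3.1,0.3],[0,0,-1.6]],
    [[2.7,3.1,0.3],[0,0,-1.6]],
    [[2.7,3.1,0.3],[0,0,-1.6]],
    [[2.7,3.1,0.3],[0,0,-1.6]]
  ],
  "fingers": 1
}}

```text
clock: 1.1
tool_pos: [0.4493, -0.2874, 0.2686]
eef_rot: [1.0, 0.005, -0.0, -0.0]
contact_force: [1.0, -0.4, 0.3]
opening: 1.002
finger_force: 0.0
```

```bash
cat >> h.py <<'E'
def snap(n,name="wrist"):
    import pickle
    c=r.calibration(name);s=r.get_state();p,d=r.snapshot(name)
    cv2.imwrite(f"pics/{n}.png",p[:,:,::-1]);pickle.dump((c,s,d),open(f"pics/{n}.pkl","wb"));return c,s,p,d
def load(n):
    import pickle
    return (cv2.imread(f"pics/{n}.png"),)+pickle.load(open(f"pics/{n}.pkl","rb"))
E
python3 -c "
from h import *
c,s,p,d=snap('w1');print(s['tool_pos'],s['eef_rot'],s['q'],s['clock'])"
```

```text
[ 0.44928365 -0.28742942  0.2686103 ] [ 9.99988782e-01  4.72392485e-03 -3.24994137e-04 -1.23547764e-04] [ 0.5382687   0.52718834 -0.08820109  1.80785933  0.06133207  0.80986903
 -1.14170806] 1.1
```

Emit:
{"api": "step_arm", "payload": {
  "increments": [
    [[0.4,4.0,0.2],[0,0,0]],
    [[0.4,4.0,0.2],[0,0,0]],
    [[0.4,4.0,0.2],[0,0,0]],
    [[0.4,4.0,0.2],[0,0,0]],
    [[0.4,4.0,0.2],[0,0,0]],
    [[0.4,4.0,0.2],[0,0,0]],
    [[0.4,4.0,0.2],[0,0,0]],
    [[0.4,4.0,0.2],[0,0,0]],
    [[0.4,4.0,0.2],[0,0,0]],
    [[0.4,2.0,0.2],[0,0,0]]
  ]
}}

```text
clock: 2.15
tool_pos: [0.4882, 0.0952, 0.2886]
eef_rot: [1.0, 0.008, -0.0, -0.001]
contact_force: [0.5, -0.7, -0.3]
opening: 1.0
finger_force: 0.0
```

```bash
python3 -c "
from h import *
c,s,p,d=snap('w2');print(s['tool_pos'],s['eef_rot'],s['q'],s['clock'])
a=cv2.imread('pics/w1.png');b=cv2.imread('pics/w2.png')
cv2.imwrite('pics/c2.png',np.vstack([np.hstack([a[::1],b])])[:, :][:, :] if 0 else cv2.resize(b,(800,600),interpolation=cv2.INTER_CUBIC))"
```

```text
[0.48816201 0.09519711 0.28861774] [ 9.99968121e-01  7.92867537e-03 -2.63355987e-04 -9.07629350e-04] [-0.22387222  0.45350967 -0.09075532  1.87992313  0.05221756  0.8104344
 -1.89643886] 2.15
```

View pics/w1.png

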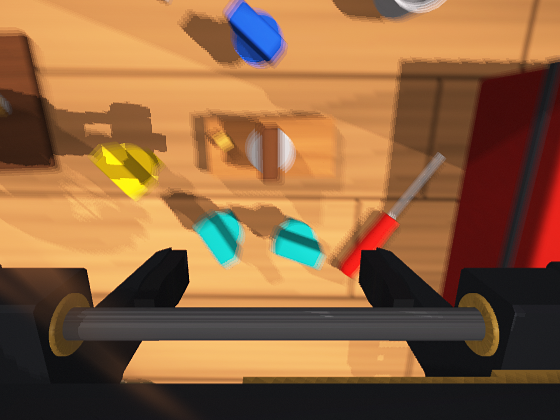

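View pics/c2.png

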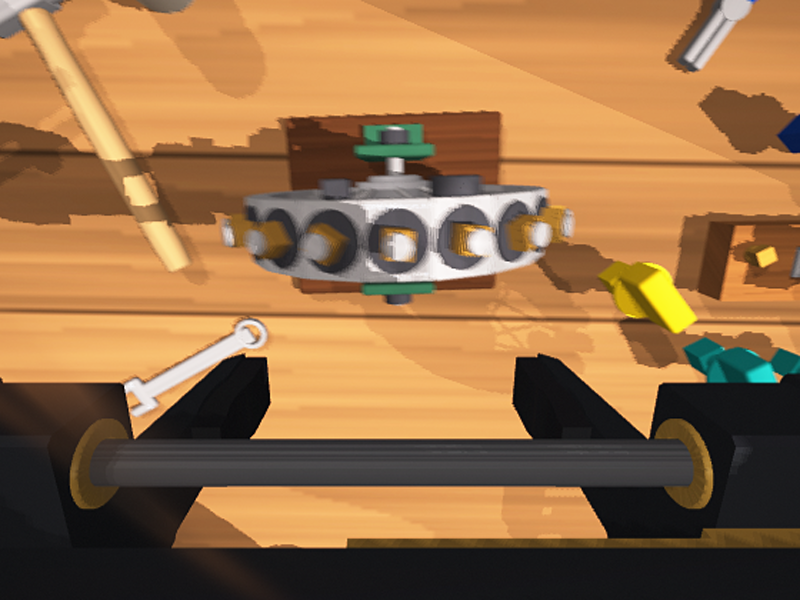

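The w1 picture shows the brown key in the block at (270,150), with nothing blocking it. In the w2 enlargement, the wide round magnet is at (458,185) beside the right nipple (468,238). The small square weight is at (335,187) beside the left nipple (330,240), and the top nipple is at (398,240). So the order is the right nipple, one quarter, then the top one, two quarters.

```bash
cat > loc.py <<'E'
from h import *
np.set_printoptions(precision=4,suppress=True)
def cloud(n):
    im,c,s,d=load(n);f,cx,cy=K(c);v,u=np.mgrid[:420,:560]
    P=np.stack([(u-cx)/f*d,(v-cy)/f*d,d],-1);return im,c,(P-c["t"])@c["R"],d
E
python3 - <<'E'
from loc import *
im,c,W,d=cloud('w1')
m=(W[...,2]>.094)&(W[...,2]<.108)&(abs(W[...,0]-.481)<.05)&(abs(W[...,1]+.289)<.04)
q=W[m];print(len(q),q.mean(0),cv2.minAreaRect((q[:,:2]*1000).astype(np.float32)))
for z0,z1 in((.056,.066),):  # guard
    m=(W[...,2]>z0)&(W[...,2]<z1)&(abs(W[...,0]-.481)<.05)&(abs(W[...,1]+.289)<.04)
    q=W[m];print(len(q),q.mean(0),q.min(0),q.max(0),cv2.minEnclosingCircle((q[:,:2]*1000).astype(np.float32)))
m=(W[...,2]>.03)&(W[...,2]<.038)&(abs(W[...,0]-.481)<.06)&(abs(W[...,1]+.289)<.1)
q=W[m];print('block',cv2.minAreaRect((q[:,:2]*1000).astype(np.float32)),q[:,2].mean())
im,c,W,d=cloud('w2')
m=(W[...,2]>.2335)&(d>0)&(abs(W[...,1]-.09)<.015);q=W[m];print('top end',len(q),q.mean(0),q.min(0),q.max(0))
for ang in(0,):
  for k,a in(('R',-20),('T',0),('L',20)):
    pass
m=(W[...,2]<.02)&(W[...,2]>.008)&(abs(W[...,1]-.09)<.12)&(abs(W[...,0]-.53)<.12)
q=W[m];print('base',len(q),cv2.minAreaRect((q[:,:2]*1000).astype(np.float32)),q[:,2].mean())
cv2.imwrite('pics/c3.png',cv2.resize(im[115:215,200:360],None,fx=5,fy=5,interpolation=cv2.INTER_CUBIC))
E
```

```text
1228 [ 0.4852 -0.2871  0.1002] ((484.5244445800781, -286.91619873046875), (54.76893615722656, 21.854963302612305), 1.1774284839630127)
627 [ 0.4843 -0.2868  0.0625] [ 0.4633 -0.3113  0.0602] [ 0.5055 -0.2621  0.0655] ((483.990234375, -286.9840393066406), 24.941978454589844)
block ((484.9817810058594, -287.3052062988281), (70.0860595703125, 150.32275390625), 1.552332878112793) 0.03450394992355532
top end 11280 [0.5118 0.0899 0.3776] [0.5038 0.075  0.2335] [0.5335 0.105  0.3949]
base 6213 ((526.8675537109375, 90.70289611816406), (160.0905303955078, 190.13287353515625), 2.7541801929473877) 0.016403126240251437
```

View pics/c3.png

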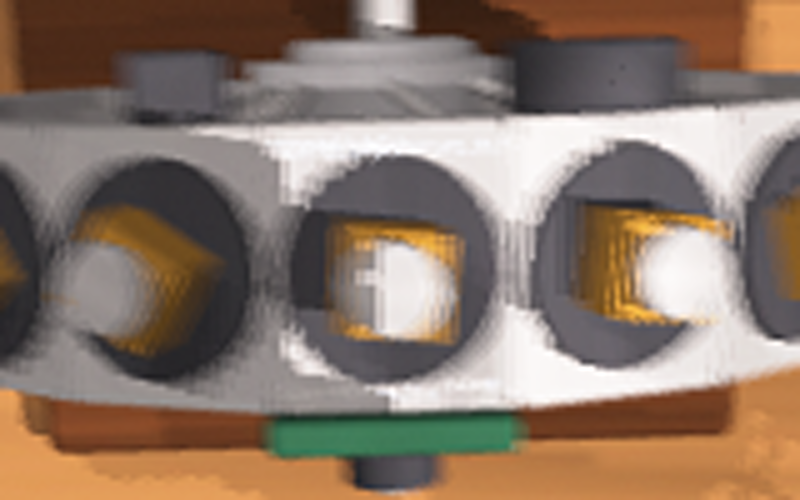

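The crop shows the right head at about (650,260), the top head at (395,280) and the left head at (150,280). The right and top heads look nearly square to the rim. I'll measure their angles from the depth in each seat's frame.

```bash
cat >> loc.py <<'E'
from scipy.spatial.transform import Rotation as Ro
ST=np.array([.5269,.0907]);YAW=2.75
def seat(k):
    Rm=Ro.from_euler('ZX',[YAW,{'R':20,'T':0,'L':-20}[k]],degrees=True).as_matrix()
    return np.r_[ST,.122]+Rm[:,2]*.098,Rm
E
python3 - <<'E'
from loc import *
im,c,W,d=cloud('w2')
for k in'RTL':
    o,Rm=seat(k);L=(W-o)@Rm;rr=np.hypot(L[...,0],L[...,1])
    m=(rr<.014)&(L[...,2]>.002)&(L[...,2]<.018)&(d>0);q=L[m]*1000
    print(k,o,Rm[:,2],len(q),'rect',cv2.minAreaRect(q[:,:2].astype(np.float32)))
    t=q[q[:,2]>14.5];print('  end',len(t),t.mean(0) if len(t) else '',t.min(0),t.max(0))
    w=L[(rr<.015)&(rr>.010)&(abs(L[...,2])<.004)]*1000;print('  washer z',len(w),np.median(w[:,2]))
    h=q[(q[:,2]>3)&(q[:,2]<12.5)][:,:2]; best=[]
    for a in range(-45,45,1):
        v=h@Ro.from_euler('z',a,degrees=True).as_matrix()[:2,:2]
        e=np.percentile(v,98,0)-np.percentile(v,2,0);best.append((round(e.sum(),1),a,e.round(1)))
    best.sort(key=lambda b:b[0]);print('  ',[b[:2] for b in best[:5]])
E
```

```text
R [0.5285 0.0572 0.2141] [ 0.0164 -0.3416  0.9397] 563 rect ((-1.425546646118164, 0.4961719512939453), (15.082436561584473, 16.822250366210938), 83.81208801269531)
  end 261 [ 0.1012  1.0908 16.209 ] [-6.121  -5.729  14.5069] [ 6.3346  7.1935 17.9684]
  washer z 558 0.40276799320227463
   [(np.float64(28.0), -8), (np.float64(28.0), -7), (np.float64(28.1), -9), (np.float64(28.1), -6), (np.float64(28.2), -5)]
T [0.5269 0.0907 0.22  ] [0. 0. 1.] 506 rect ((0.8772759437561035, 0.153076171875), (25.04526138305664, 17.508195877075195), 77.47975158691406)
  end 309 [ 0.2586  0.056  16.2915] [-6.3557 -6.288  14.743 ] [ 6.571   6.5419 17.8317]
  washer z 803 0.48345240777075693
   [(np.float64(27.9), -5), (np.float64(28.0), -4), (np.float64(28.1), -6), (np.float64(28.3), -3), (np.float64(28.4), -7)]
L [0.5253 0.1242 0.2141] [-0.0164  0.3416  0.9397] 582 rect ((2.1461739540100098, 0.16529464721679688), (18.84467315673828, 19.706045150756836), 50.80274200439453)
  end 260 [ 0.2139 -0.9369 16.2963] [-5.9216 -7.015  14.6595] [ 6.1815  5.5298 17.7549]
  washer z 556 0.5899243633379678
   [(np.float64(28.3), -34), (np.float64(28.3), -33), (np.float64(28.3), -32), (np.float64(28.3), -31), (np.float64(28.4), -30)]
```

Measured values:
- Block centre is (0.485,-0.287), yaw 1.5°; key yaw is 1.2°.
- Right nipple flats are at about -7° in its seat frame, the top's at about -5°.

I'll go back to the key with the wrist turned half round, so that q7 has range for the clockwise turns.

Emit:
{"api": "step_arm", "payload": {
  "increments": [
    [[0,-3.8,0],[0,0,8.5]],
    [[0,-3.8,0],[0,0,8.5]],
    [[0,-3.8,0],[0,0,8.5]],
    [[0,-3.8,0],[0,0,8.5]],
    [[0,-3.8,0],[0,0,8.5]],
    [[0,-3.8,0],[0,0,8.5]],
    [[0,-3.8,0],[0,0,8.5]],
    [[0,-3.8,0],[0,0,8.5]],
    [[0,-3.8,0],[0,0,8.5]],
    [[0,-3.8,0],[0,0,8.5]]
  ]
}}

```text
clock: 3.2
tool_pos: [0.4874, -0.2914, 0.2884]
eef_rot: [0.732, 0.681, -0.0, -0.0]
contact_force: [1.5, 0.9, -0.7]
opening: 1.0
finger_force: 0.0
```

Emit:
{"api": "step_arm", "payload": {
  "increments": [
    [[0,0,-1.2],[0,0,8.5]],
    [[0,0,-1.2],[0,0,8.5]],
    [[0,0,-1.2],[0,0,8.5]],
    [[0,0,-1.2],[0,0,8.5]],
    [[0,0,-1.2],[0,0,8.5]],
    [[0,0,-1.2],[0,0,8.5]],
    [[0,0,-1.2],[0,0,8.5]],
    [[0,0,-1.2],[0,0,8.5]],
    [[0,0,-1.2],[0,0,8.5]],
    [[0,0,-1.2],[0,0,8.5]]
  ]
}}

```text
clock: 4.2
tool_pos: [0.4876, -0.2899, 0.1678]
eef_rot: [0.079, 0.997, -0.0, -0.001]
contact_force: [0.1, 0.2, -0.3]
opening: 1.003
finger_force: 0.0
```

```bash
cat >> h.py <<'E'
from scipy.spatial.transform import Rotation as Ro2
def st():
    s=r.get_state();x=Ro2.from_quat(s["eef_rot"]).as_matrix()
    print("t",round(s["clock"],2),"pos mm",(s["tool_pos"]*1e3).round(1),"xyaw",np.degrees(np.arctan2(x[1,0],x[0,0])).round(2),"z",x[:,2].round(4),"q",s["q"].round(2),"F",s["contact_force"].round(1),"M",s["moment"].round(2),"op",s["opening"]);return s
E
python3 -c "
from h import *
st()"
```

```text
t 4.2 pos mm [ 487.6 -289.9  167.8] xyaw 170.92 z [-1.1e-03 -1.0e-04 -1.0e+00] q [ 0.91  0.82 -0.81  1.79  0.76  0.87  1.15] F [ 0.1  0.2 -0.3] M [ 0.01 -0.14  0.02] op 1.0025612215103572
```

Emit:
{"api": "step_arm", "payload": {
  "increments": [
    [[-0.1,0.1,-0.6],[0,0,3.4]],
    [[-0.1,0.1,-0.6],[0,0,3.4]],
    [[-0.1,0.1,-0.6],[0,0,3.5]],
    [[0,0,-1.4],[0,0,0]],
    [[0,0,-1.4],[0,0,0]],
    [[0,0,-1.4],[0,0,0]],
    [[0,0,-1.4],[0,0,0]],
    [[0,0,-1.4],[0,0,0]],
    [[0,0,-1.2],[0,0,0]],
    [[0,0,-0.2],[0,0,0]]
  ]
}}

```text
clock: 5.2
tool_pos: [0.4848, -0.2857, 0.065]
eef_rot: [-0.008, 1.0, 0.0, -0.001]
contact_force: [-1.0, -0.6, -0.4]
opening: 1.002
finger_force: 0.0
```

```bash
python3 -c "
from h import *
st()"
```

```text
t 5.2 pos mm [ 484.8 -285.7   65. ] xyaw -179.09 z [-2.4e-03  9.0e-04 -1.0e+00] q [ 0.86  0.97 -0.72  1.86  0.98  0.72  1.14] F [-1.  -0.6 -0.4] M [ 0.03 -0.15  0.04] op 1.001615910704375
```

Emit:
{"api": "step_arm", "payload": {
  "increments": [
    [[0,-0.1,0.05],[0,0,0]],
    [[0,0,0],[0,0,0]],
    [[0,0,0],[0,0,0]],
    [[0,0,0],[0,0,0]],
    [[0,0,0],[0,0,0]],
    [[0,0,0],[0,0,0]],
    [[0,0,0],[0,0,0]],
    [[0,0,0],[0,0,0]],
    [[0,0,0],[0,0,0]],
    [[0,0,0],[0,0,0]]
  ],
  "fingers": 0,
  "grip_force": 45
}}

```text
clock: 6.2
tool_pos: [0.4856, -0.2869, 0.0673]
eef_rot: [-0.008, 1.0, 0.0, -0.0]
contact_force: [-0.0, 0.0, 0.2]
opening: 0.246
finger_force: 45.0
```

```bash
python3 -c "
from h import *
st()"
```

```text
t 6.2 pos mm [ 485.6 -286.9   67.3] xyaw -179.09 z [-0.e+00  1.e-04 -1.e+00] q [ 0.86  0.97 -0.73  1.86  0.97  0.72  1.14] F [-0.   0.   0.2] M [ 0.07 -0.1  -0.  ] op 0.2455646997349139
```

Emit:
{"api": "step_arm", "payload": {
  "increments": [
    [[0,0,0.8],[0,0,0]],
    [[0,0,1.4],[0,0,0]],
    [[0,0,2.2],[0,0,0]],
    [[0,0,3],[0,0,0]],
    [[0,0,3],[0,0,0]],
    [[0,0,3],[0,0,0]],
    [[0,0,3],[0,0,0]],
    [[0,0,3],[0,0,0]],
    [[0,2,3],[0,0,0]],
    [[0,4,2],[0,0,0]]
  ]
}}

```text
clock: 7.2
tool_pos: [0.4858, -0.2291, 0.3138]
eef_rot: [-0.005, 1.0, -0.001, 0.001]
contact_force: [1.3, 0.6, -1.5]
opening: 0.247
finger_force: 45.0
```

```bash
cat >> loc.py <<'E'
TZ,TX=.0593,.0011   # TCP above mouth; key axis along tool x from TCP
def target(k,h,a,off=(0,0)):
    "TCP pose for mouth h above washer, key yaw a deg in the seat frame"
    o,Rm=seat(k);o=o+Rm[:,:2]@np.array(off)
    Kk=Rm@Ro.from_euler('z',a,degrees=True).as_matrix()
    T=np.c_[-Kk[:,0],Kk[:,1],-Kk[:,2]]
    return o+Kk[:,2]*(TZ+h)-TX*T[:,0],T
def go(k,h,a,off=(0,0)):
    s=st();p,T=target(k,h,a,off);C=Ro.from_quat(s["eef_rot"]).as_matrix()
    print("shift cm",((p-s["tool_pos"])*100).round(2),"rotvec deg",Ro.from_matrix(T@C.T).as_rotvec(degrees=True).round(2))
def where(k):
    s=st();o,Rm=seat(k);T=Ro.from_quat(s["eef_rot"]).as_matrix();L=Rm.T@T;Kk=np.c_[-L[:,0],L[:,1],-L[:,2]]
    m=Rm.T@(s["tool_pos"]+T[:,0]*TX+T[:,2]*TZ-o)
    print("mouth in seat mm",(m*1e3).round(2),"yaw",np.degrees(np.arctan2(Kk[1,0],Kk[0,0])).round(2),"tilt",Kk[:2,2].round(4),"F seat",(Rm.T@s["contact_force"]).round(1))
E
python3 -c "
from loc import *
go('R',.04,-7,(0,.0003))"
```

```text
t 7.2 pos mm [ 485.8 -229.1  313.8] xyaw -179.45 z [ 0.0025 -0.0019 -1.    ] q [ 0.93  0.63 -0.98  1.71  0.58  1.12  1.35] F [ 1.3  0.6 -1.5] M [ 0.13 -0.26 -0.04] op 0.24724690383713813
shift cm [ 4.54 25.26 -0.63] rotvec deg [20.04  1.93 -4.73]
```

Emit:
{"api": "step_arm", "payload": {
  "increments": [
    [[0.5,2.8,0.4],[2.2,0.2,-0.5]],
    [[0.5,2.8,0.4],[2.2,0.2,-0.5]],
    [[0.5,2.8,0],[2.2,0.2,-0.5]],
    [[0.5,2.8,0],[2.2,0.2,-0.5]],
    [[0.5,2.8,0],[2.2,0.2,-0.5]],
    [[0.5,2.8,0],[2.2,0.2,-0.5]],
    [[0.5,2.8,0],[2.2,0.2,-0.5]],
    [[0.5,2.8,-0.4],[2.2,0.2,-0.5]],
    [[0.5,2.8,-1.0],[2.4,0.3,-0.7]],
    [[0,0,0],[0,0,0]]
  ]
}}

```text
clock: 8.2
tool_pos: [0.5294, 0.0279, 0.3054]
eef_rot: [0.031, 0.984, 0.175, -0.016]
contact_force: [-0.6, -0.1, -2.6]
opening: 0.247
finger_force: 45.0
```

```bash
python3 -c "
from loc import *
go('R',.018,-7,(0,.0003));where('R');snap('s2','scene');im,c,W,d=cloud('s2')
snap('w3');im2=cv2.imread('pics/w3.png');x=cv2.resize(im[140:260,255:415],None,fx=3.5,fy=3.5,interpolation=2)
cv2.imwrite('pics/c4.png',np.vstack([x[:200*2]]))"
```

```text
t 8.2 pos mm [529.4  27.9 305.4] xyaw 176.85 z [-0.0207  0.3448 -0.9384] q [ 0.67  0.71 -1.08  1.73  0.32  0.97  1.07] F [-0.6 -0.1 -2.6] M [-0.35 -0.13  0.03] op 0.24726848934500906
shift cm [ 0.15  0.31 -1.86] rotvec deg [-0.21 -0.02 -0.68]
t 8.2 pos mm [529.4  27.9 305.4] xyaw 176.85 z [-0.0207  0.3448 -0.9384] q [ 0.67  0.71 -1.08  1.73  0.32  0.97  1.07] F [-0.6 -0.1 -2.6] M [-0.35 -0.13  0.03] op 0.24726848934500906
mouth in seat mm [-1.9   4.   36.58] yaw -6.37 tilt [ 0.0042 -0.0036] F seat [-0.6 -1.  -2.4]
```

View pics/c4.png

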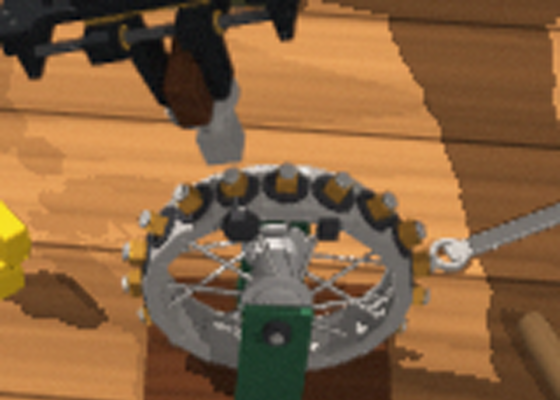

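The scene crop shows the key at (215,140), held tilted above the right nipple (235,183), with the magnet at (240,222) beside it. I'll lower it to just above the spoke end.

Emit:
{"api": "step_arm", "payload": {
  "increments": [
    [[0.03,0.06,-0.4],[-0.1,0,-0.3]],
    [[0.03,0.06,-0.4],[-0.1,0,-0.3]],
    [[0.03,0.06,-0.4],[0,0,-0.1]],
    [[0.03,0.06,-0.4],[0,0,0]],
    [[0.03,0.06,-0.26],[0,0,0]],
    [[0,0,0],[0,0,0]],
    [[0,0,0],[0,0,0]],
    [[0,0,0],[0,0,0]],
    [[0,0,0],[0,0,0]],
    [[0,0,0],[0,0,0]]
  ]
}}

```text
clock: 9.3
tool_pos: [0.5322, 0.028, 0.2867]
eef_rot: [0.039, 0.984, 0.172, -0.014]
contact_force: [0.3, 0.8, -1.9]
opening: 0.242
finger_force: 45.0
```

```bash
python3 -c "
from loc import *
go('R',.0135,-7,(0,.0003));where('R')"
```

```text
t 9.3 pos mm [532.2  28.  286.7] xyaw 175.85 z [-0.0135  0.3399 -0.9404] q [ 0.66  0.73 -1.05  1.76  0.35  0.92  1.05] F [ 0.3  0.8 -1.9] M [-0.42 -0.15  0.04] op 0.24170009598275743
shift cm [-0.14  0.45 -0.42] rotvec deg [0.11 0.06 0.32]
t 9.3 pos mm [532.2  28.  286.7] xyaw 175.85 z [-0.0135  0.3399 -0.9404] q [ 0.66  0.73 -1.05  1.76  0.35  0.92  1.05] F [ 0.3  0.8 -1.9] M [-0.42 -0.15  0.04] op 0.24170009598275743
mouth in seat mm [ 1.36 -2.69 19.  ] yaw -7.28 tilt [-0.0029  0.002 ] F seat [ 0.3  0.1 -2. ]
```

Emit:
{"api": "step_arm", "payload": {
  "increments": [
    [[-0.03,0.07,0],[0,0,0.1]],
    [[-0.03,0.07,0],[0,0,0.1]],
    [[-0.03,0.07,0],[0,0,0.1]],
    [[-0.04,0.07,0],[0,0,0]],
    [[0,0,0],[0,0,0]],
    [[0,0,0],[0,0,0]],
    [[0,0,0],[0,0,0]],
    [[0,0,0],[0,0,0]],
    [[0,0,0],[0,0,0]],
    [[0,0,0],[0,0,0]]
  ]
}}

```text
clock: 10.3
tool_pos: [0.5308, 0.0308, 0.2866]
eef_rot: [0.037, 0.984, 0.172, -0.014]
contact_force: [-0.1, 0.1, -2.3]
opening: 0.247
finger_force: 45.0
```

```bash
python3 -c "
from loc import *
go('R',.0135,-7,(0,.0003));where('R')"
```

```text
t 10.3 pos mm [530.8  30.8 286.6] xyaw 176.14 z [-0.0154  0.3398 -0.9404] q [ 0.65  0.73 -1.05  1.76  0.35  0.92  1.05] F [-0.1  0.1 -2.3] M [-0.36 -0.19  0.01] op 0.24675114294720066
shift cm [-0.01  0.17 -0.41] rotvec deg [0.11 0.05 0.02]
t 10.3 pos mm [530.8  30.8 286.6] xyaw 176.14 z [-0.0154  0.3398 -0.9404] q [ 0.65  0.73 -1.05  1.76  0.35  0.92  1.05] F [-0.1  0.1 -2.3] M [-0.36 -0.19  0.01] op 0.24675114294720066
mouth in seat mm [ 0.02 -0.07 17.92] yaw -7.0 tilt [-0.0009  0.002 ] F seat [-0.1 -0.7 -2.2]
```

Emit:
{"api": "step_arm", "payload": {
  "increments": [
    [[0,0.04,-0.1],[0,0,0]],
    [[0,0.04,-0.1],[0,0,0]],
    [[0,0.04,-0.1],[0,0,0]],
    [[-0.01,0.04,-0.1],[0,0,0]],
    [[0,0,0],[0,0,0]],
    [[0,0,0],[0,0,0]],
    [[0,0,0],[0,0,0]],
    [[0,0,0],[0,0,0]],
    [[0,0,0],[0,0,0]],
    [[0,0,0],[0,0,0]]
  ]
}}

```text
clock: 11.3
tool_pos: [0.5307, 0.0324, 0.2827]
eef_rot: [0.037, 0.984, 0.172, -0.014]
contact_force: [-0.8, -1.2, -1.5]
opening: 0.243
finger_force: 45.0
```

```bash
python3 -c "
from loc import *
where('R')"
```

```text
t 11.3 pos mm [530.7  32.4 282.7] xyaw 176.15 z [-0.0154  0.3398 -0.9404] q [ 0.65  0.73 -1.05  1.77  0.35  0.91  1.04] F [-0.8 -1.2 -1.5] M [-0.39 -0.19  0.03] op 0.24327741917335363
mouth in seat mm [-0.01  0.1  13.64] yaw -7.0 tilt [-0.0009  0.002 ] F seat [-0.8 -1.6 -1. ]
```

Emit:
{"api": "step_arm", "payload": {
  "increments": [
    [[0,0.03,-0.09],[0,0,0]],
    [[0,0.04,-0.1],[0,0,0]],
    [[0,0.03,-0.09],[0,0,0]],
    [[0,0.04,-0.1],[0,0,0]],
    [[0,0,0],[0,0,0]],
    [[0,0,0],[0,0,0]],
    [[0,0,0],[0,0,0]],
    [[0,0,0],[0,0,0]],
    [[0,0,0],[0,0,0]],
    [[0,0,0],[0,0,0]]
  ]
}}

```text
clock: 12.3
tool_pos: [0.5307, 0.0338, 0.2789]
eef_rot: [0.037, 0.984, 0.172, -0.014]
contact_force: [-1.1, 0.9, -0.7]
opening: 0.249
finger_force: 45.0
```

```bash
python3 -c "
from loc import *
where('R')"
```

```text
t 12.3 pos mm [530.7  33.8 278.9] xyaw 176.15 z [-0.0154  0.3398 -0.9404] q [ 0.64  0.73 -1.04  1.77  0.36  0.9   1.04] F [-1.1  0.9 -0.7] M [-0.39 -0.14 -0.02] op 0.24861762251000125
mouth in seat mm [0.07 0.09 9.59] yaw -7.0 tilt [-0.0009  0.002 ] F seat [-1.   0.6 -1. ]
```

The mouth is below head height with no force, so the flats are engaged. I'll continue down.

Emit:
{"api": "step_arm", "payload": {
  "increments": [
    [[0,0.04,-0.1],[0,0,0]],
    [[0,0.03,-0.09],[0,0,0]],
    [[0,0.04,-0.1],[0,0,0]],
    [[0,0.03,-0.09],[0,0,0]],
    [[0,0.03,-0.09],[0,0,0]],
    [[-0.01,0.04,-0.1],[0,0,0]],
    [[0,0.03,-0.09],[0,0,0]],
    [[0,0.04,-0.1],[0,0,0]],
    [[0,0,0],[0,0,0]],
    [[0,0,0],[0,0,0]]
  ]
}}

```text
clock: 13.3
tool_pos: [0.5306, 0.0367, 0.2712]
eef_rot: [0.037, 0.984, 0.172, -0.014]
contact_force: [1.1, 0.9, -0.7]
opening: 0.25
finger_force: 45.0
```

```bash
python3 -c "
from loc import *
where('R')"
```

```text
t 13.3 pos mm [530.6  36.7 271.2] xyaw 176.15 z [-0.0155  0.3398 -0.9404] q [ 0.63  0.74 -1.04  1.78  0.37  0.88  1.03] F [ 1.1  0.9 -0.7] M [-0.36 -0.15  0.01] op 0.25033670716163187
mouth in seat mm [0.08 0.16 1.45] yaw -7.0 tilt [-0.0008  0.002 ] F seat [ 1.1  0.5 -1. ]
```

Emit:
{"api": "step_arm", "payload": {
  "increments": [
    [[0,0.02,-0.05],[0,0,0]],
    [[0,0.02,-0.05],[0,0,0]],
    [[0,0.02,-0.05],[0,0,0]],
    [[0,0.01,-0.03],[0,0,0]],
    [[0,0,0],[0,0,0]],
    [[0,0,0],[0,0,0]],
    [[0,0,0],[0,0,0]],
    [[0,0,0],[0,0,0]],
    [[0,0,0],[0,0,0]],
    [[0,0,0],[0,0,0]]
  ]
}}

```text
clock: 14.3
tool_pos: [0.5308, 0.0373, 0.2697]
eef_rot: [0.037, 0.984, 0.172, -0.014]
contact_force: [-1.4, -3.2, 5.8]
opening: 0.244
finger_force: 45.0
```

```bash
python3 -c "
from loc import *
where('R')"
```

```text
t 14.3 pos mm [530.8  37.3 269.7] xyaw 176.14 z [-0.0151  0.3397 -0.9404] q [ 0.63  0.74 -1.03  1.78  0.37  0.88  1.03] F [-1.4 -3.2  5.8] M [-0.43  0.17  0.13] op 0.24432083501319243
mouth in seat mm [ 0.27  0.18 -0.23] yaw -7.0 tilt [-0.0012  0.0021] F seat [-1.6 -1.   6.5]
```

The key is fully home with about 8 N. Now I turn it clockwise a quarter plus the play.

Emit:
{"api": "step_arm", "payload": {
  "increments": [
    [[0,-0.02,-0.01],[-0.13,2.77,-7.61]],
    [[0,-0.02,-0.01],[-0.13,2.77,-7.61]],
    [[-0.01,-0.01,0],[-0.13,2.77,-7.61]],
    [[0,-0.01,-0.01],[-0.13,2.77,-7.61]],
    [[-0.01,-0.01,0],[-0.13,2.77,-7.61]],
    [[-0.01,-0.01,0],[-0.13,2.77,-7.61]],
    [[-0.01,-0.01,-0.01],[-0.13,2.77,-7.61]],
    [[-0.02,0,0],[-0.13,2.77,-7.61]],
    [[-0.02,0,0],[-0.13,2.77,-7.61]],
    [[-0.01,0,0],[-0.13,2.77,-7.61]]
  ]
}}

```text
clock: 15.3
tool_pos: [0.5298, 0.0363, 0.2693]
eef_rot: [0.669, 0.723, 0.121, -0.124]
contact_force: [-2.0, -2.0, 4.2]
opening: 0.243
finger_force: 45.0
```

```bash
python3 -c "
from loc import *
where('R')"
```

```text
t 15.3 pos mm [529.8  36.3 269.3] xyaw 94.58 z [-0.0177  0.3406 -0.94  ] q [ 0.42  0.62 -0.61  1.79 -0.02  0.81 -0.  ] F [-2.  -2.   4.2] M [-0.51  0.24  0.32] op 0.243128879252809
mouth in seat mm [ 0.2   0.24 -0.21] yaw -88.28 tilt [0.0014 0.001 ] F seat [-2.1 -0.3  4.6]
```

Emit:
{"api": "step_arm", "payload": {
  "increments": [
    [[-0.01,0,0],[-0.13,2.77,-7.61]],
    [[0,0,0],[-0.13,2.77,-7.61]],
    [[0,0,0],[0,0,0]],
    [[0,0,0],[0,0,0]],
    [[0,0,0],[0,0,0]],
    [[0,0,0],[0,0,0]],
    [[0,0,0],[0,0,0]],
    [[0,0,0],[0,0,0]],
    [[0,0,0],[0,0,0]],
    [[0,0,0],[0,0,0]]
  ]
}}

```text
clock: 16.3
tool_pos: [0.5295, 0.0363, 0.2693]
eef_rot: [0.762, 0.624, 0.103, -0.14]
contact_force: [-2.7, -2.7, 6.8]
opening: 0.247
finger_force: 45.0
```

```bash
python3 -c "
from loc import *
where('R')"
```

```text
t 16.3 pos mm [529.5  36.3 269.3] xyaw 77.76 z [-0.0184  0.3413 -0.9398] q [ 0.37  0.6  -0.52  1.8  -0.09  0.81 -0.21] F [-2.7 -2.7  6.8] M [-0.52  0.42  0.17] op 0.24686063048858967
mouth in seat mm [ 0.18  0.23 -0.23] yaw -104.12 tilt [0.002  0.0002] F seat [-2.8 -0.   7.3]
```

Emit:
{"api": "step_arm", "payload": {
  "increments": [
    [[0,0,0],[0.11,-2.4,6.6]],
    [[0,0,0],[0,0,0]],
    [[0,-0.1,0.28],[0,0,0]],
    [[0,-0.1,0.28],[0,0,0]],
    [[0.02,-0.2,0.56],[0,0,0]],
    [[0.02,-0.2,0.56],[0,0,0]],
    [[0.02,-0.24,0.66],[0,0,0]],
    [[0.02,-0.34,0.94],[0,0,0]],
    [[0,0,0.5],[0,0,0]],
    [[0,0,0.5],[0,0,0]]
  ]
}}

```text
clock: 17.3
tool_pos: [0.5305, 0.0245, 0.3125]
eef_rot: [0.723, 0.669, 0.111, -0.133]
contact_force: [0.4, 0.2, -2.0]
opening: 0.247
finger_force: 45.0
```

```bash
python3 -c "
from loc import *
snap('w4');go('T',.03,-5);where('R')
im,c,W,d=cloud('w4')
for k in'RTL':
    o,Rm=seat(k);L=(W-o)@Rm;rr=np.hypot(L[...,0],L[...,1])
    h=L[(rr<.0115)&(L[...,2]>.003)&(L[...,2]<.0125)&(d>0)]*1000
    uv=proj(c,[o+Rm[:,2]*.01])[0];print(k,len(h),uv)
    if len(h)>30: print(h.min(0),h.max(0),cv2.minAreaRect(h[:,:2].astype(np.float32)))
"
```

```text
t 17.35 pos mm [530.9  24.8 313.2] xyaw 85.16 z [-0.0168  0.3414 -0.9398] q [ 0.43  0.56 -0.57  1.73 -0.07  0.92 -0.11] F [ 0.5  0.1 -1.1] M [-0.42 -0.11  0.01] op 0.244650290537142
shift cm [-0.29  6.59 -0.39] rotvec deg [-14.66 -16.8   91.11]
t 17.35 pos mm [530.9  24.8 313.2] xyaw 85.16 z [-0.0168  0.3414 -0.9398] q [ 0.43  0.56 -0.57  1.73 -0.07  0.92 -0.11] F [ 0.5  0.1 -1.1] M [-0.42 -0.11  0.01] op 0.244650290537142
mouth in seat mm [ 0.93  4.42 44.91] yaw -97.14 tilt [0.0004 0.0002] F seat [ 0.5 -0.3 -1.1]
R 70 [273.9738 216.3828]
[-6.4107  5.9429  3.0129] [ 6.6561  7.901  12.4248] ((0.10862112045288086, 6.988677978515625), (1.3443996906280518, 13.072025299072266), 86.5914306640625)
T 100 [268.1772 169.7237]
[-7.322  -7.5448  3.5259] [ 7.0655  7.5012 12.474 ] ((-0.1960759162902832, 0.11354494094848633), (14.369248390197754, 14.024682998657227), 85.90721130371094)
L 204 [263.4685 127.0117]
[ -9.6861 -10.4213   3.0624] [ 9.4829  3.8801 12.4708] ((0.18367433547973633, -0.11710166931152344), (15.745567321777344, 14.730367660522461), 57.144229888916016)
```

Emit:
{"api": "step_arm", "payload": {
  "increments": [
    [[-0.02,0.55,0],[-1.22,-1.4,7.6]],
    [[-0.02,0.55,0],[-1.22,-1.4,7.6]],
    [[-0.02,0.55,0],[-1.22,-1.4,7.6]],
    [[-0.02,0.55,0],[-1.22,-1.4,7.6]],
    [[-0.02,0.55,0],[-1.22,-1.4,7.6]],
    [[-0.02,0.55,0],[-1.22,-1.4,7.6]],
    [[-0.02,0.55,0],[-1.22,-1.4,7.6]],
    [[-0.02,0.55,0],[-1.22,-1.4,7.6]],
    [[-0.02,0.55,0],[-1.22,-1.4,7.6]],
    [[-0.02,0.55,0],[-1.22,-1.4,7.6]]
  ]
}}

```text
clock: 18.35
tool_pos: [0.5283, 0.0801, 0.3118]
eef_rot: [0.148, 0.988, 0.02, -0.025]
contact_force: [-0.0, -0.5, 0.0]
opening: 0.244
finger_force: 45.0
```

Emit:
{"api": "step_arm", "payload": {
  "increments": [
    [[-0.04,0.55,0],[-1.22,-1.4,7.6]],
    [[-0.05,0.54,0],[-1.22,-1.4,7.6]],
    [[0,0,0],[0,0,0.3]],
    [[0,0,0],[0,0,0]],
    [[0,0,0],[0,0,0]],
    [[0,0,0],[0,0,0]],
    [[0,0,0],[0,0,0]],
    [[0,0,0],[0,0,0]],
    [[0,0,0],[0,0,0]],
    [[0,0,0],[0,0,0]]
  ]
}}

```text
clock: 19.35
tool_pos: [0.5275, 0.0905, 0.3118]
eef_rot: [0.017, 1.0, -0.001, -0.0]
contact_force: [0.2, 0.2, -1.3]
opening: 0.247
finger_force: 45.0
```

```bash
python3 -c "
from loc import *
go('T',.018,-4.5);where('T')"
```

```text
t 19.35 pos mm [527.5  90.5 311.8] xyaw 178.09 z [-0.0002 -0.0016 -1.    ] q [ 0.25  0.59 -0.86  1.72  0.5   1.07  0.77] F [ 0.2  0.2 -1.3] M [ 0.03 -0.14 -0.02] op 0.24656748570827117
shift cm [ 0.05  0.02 -1.45] rotvec deg [ 0.09 -0.01  0.16]
t 19.35 pos mm [527.5  90.5 311.8] xyaw 178.09 z [-0.0002 -0.0016 -1.    ] q [ 0.25  0.59 -0.86  1.72  0.5   1.07  0.77] F [ 0.2  0.2 -1.3] M [ 0.03 -0.14 -0.02] op 0.24656748570827117
mouth in seat mm [-0.48 -0.26 32.54] yaw -4.66 tilt [0.0003 0.0016] F seat [ 0.2  0.2 -1.3]
```

Emit:
{"api": "step_arm", "payload": {
  "increments": [
    [[0.03,0.01,-0.3],[0,0,0]],
    [[0.02,0.01,-0.3],[0,0,0]],
    [[0,0,-0.3],[0,0,0]],
    [[0,0,-0.3],[0,0,0]],
    [[0,0,-0.3],[0,0,0]],
    [[0,0,-0.2],[0,0,0]],
    [[0,0,-0.2],[0,0,0]],
    [[0,0,-0.1],[0,0,0]],
    [[0,0,-0.1],[0,0,0]],
    [[0,0,0],[0,0,0]]
  ]
}}

```text
clock: 20.35
tool_pos: [0.528, 0.0907, 0.2908]
eef_rot: [0.016, 1.0, -0.001, -0.0]
contact_force: [-0.4, 0.2, -1.1]
opening: 0.247
finger_force: 45.0
```

```bash
python3 -c "
from loc import *
where('T')"
```

```text
t 20.35 pos mm [528.   90.7 290.8] xyaw 178.11 z [-0.0002 -0.0017 -1.    ] q [ 0.24  0.61 -0.84  1.75  0.53  1.02  0.75] F [-0.4  0.2 -1.1] M [ 0.08 -0.15  0.  ] op 0.24738657385136395
mouth in seat mm [-0.01 -0.01 11.49] yaw -4.64 tilt [0.0003 0.0016] F seat [-0.4  0.2 -1.1]
```

Emit:
{"api": "step_arm", "payload": {
  "increments": [
    [[0,0,-0.05],[0,0,0]],
    [[0,0,-0.05],[0,0,0]],
    [[0,0,-0.05],[0,0,0]],
    [[0,0,0],[0,0,0]],
    [[0,0,0],[0,0,0]],
    [[0,0,0],[0,0,0]],
    [[0,0,0],[0,0,0]],
    [[0,0,0],[0,0,0]],
    [[0,0,0],[0,0,0]],
    [[0,0,0],[0,0,0]]
  ]
}}

```text
clock: 21.35
tool_pos: [0.528, 0.0907, 0.2894]
eef_rot: [0.017, 1.0, -0.001, -0.0]
contact_force: [-0.5, 0.5, -1.7]
opening: 0.247
finger_force: 45.0
```

```bash
python3 -c "
from loc import *
where('T')"
```

```text
t 21.35 pos mm [528.   90.7 289.4] xyaw 178.11 z [-0.0002 -0.0016 -1.    ] q [ 0.24  0.61 -0.84  1.75  0.53  1.02  0.75] F [-0.5  0.5 -1.7] M [ 0.1  -0.16  0.04] op 0.24708402899131693
mouth in seat mm [ 0.01 -0.02 10.05] yaw -4.64 tilt [0.0002 0.0016] F seat [-0.5  0.5 -1.7]
```

Engaged freely again, so I'll go down to the washer: 8.5 mm, then the rest.

Emit:
{"api": "step_arm", "payload": {
  "increments": [
    [[0,0,-0.1],[0,0,0]],
    [[0,0,-0.1],[0,0,0]],
    [[0,0,-0.1],[0,0,0]],
    [[0,0,-0.1],[0,0,0]],
    [[0,0,-0.1],[0,0,0]],
    [[0,0,-0.1],[0,0,0]],
    [[0,0,-0.1],[0,0,0]],
    [[0,0,-0.1],[0,0,0]],
    [[0,0,-0.1],[0,0,0]],
    [[0,0,0],[0,0,0]]
  ]
}}

```text
clock: 22.35
tool_pos: [0.5279, 0.0907, 0.2802]
eef_rot: [0.016, 1.0, -0.001, -0.0]
contact_force: [-0.3, -0.0, -1.4]
opening: 0.245
finger_force: 45.0
```

Emit:
{"api": "step_arm", "payload": {
  "increments": [
    [[0,0,-0.03],[0,0,0]],
    [[0,0,-0.03],[0,0,0]],
    [[0,0,-0.03],[0,0,0]],
    [[0,0,-0.03],[0,0,0]],
    [[0,0,-0.02],[0,0,0]],
    [[0,0,0],[0,0,0]],
    [[0,0,0],[0,0,0]],
    [[0,0,0],[0,0,0]],
    [[0,0,0],[0,0,0]],
    [[0,0,0],[0,0,0]]
  ]
}}

```text
clock: 23.35
tool_pos: [0.5281, 0.0908, 0.2792]
eef_rot: [0.017, 1.0, -0.001, 0.0]
contact_force: [-0.8, -0.4, 4.6]
opening: 0.243
finger_force: 45.0
```

```bash
python3 -c "
from loc import *
where('T')"
```

```text
t 23.35 pos mm [528.1  90.8 279.2] xyaw 178.11 z [ 0.0003 -0.0017 -1.    ] q [ 0.24  0.62 -0.83  1.76  0.54  1.    0.73] F [-0.8 -0.4  4.6] M [-0.2   0.1   0.01] op 0.2426803077351827
mouth in seat mm [ 0.15  0.   -0.09] yaw -4.64 tilt [-0.0002  0.0017] F seat [-0.8 -0.4  4.6]
```

Emit:
{"api": "step_arm", "payload": {
  "increments": [
    [[0,-0.02,0],[0,0,-8.5]],
    [[0,-0.01,0],[0,0,-8.5]],
    [[-0.01,-0.02,0],[0,0,-8.5]],
    [[-0.01,-0.01,0],[0,0,-8.5]],
    [[-0.01,-0.01,0],[0,0,-8.5]],
    [[-0.01,-0.01,0],[0,0,-8.5]],
    [[-0.01,-0.01,0],[0,0,-8.5]],
    [[-0.02,-0.01,0],[0,0,-8.5]],
    [[-0.01,0,0],[0,0,-8.5]],
    [[-0.02,0,0],[0,0,-8.5]]
  ]
}}

```text
clock: 24.35
tool_pos: [0.5272, 0.0899, 0.2792]
eef_rot: [0.69, 0.724, -0.0, -0.0]
contact_force: [-1.8, -0.5, 4.1]
opening: 0.248
finger_force: 45.0
```

```bash
python3 -c "
from loc import *
where('T')"
```

```text
t 24.35 pos mm [527.2  89.9 279.2] xyaw 92.81 z [-0.0009  0.     -1.    ] q [ 0.    0.54 -0.41  1.78  0.27  0.88 -0.48] F [-1.8 -0.5  4.1] M [-0.19  0.04  0.19] op 0.24828562079904695
mouth in seat mm [ 0.24  0.27 -0.08] yaw -89.94 tilt [ 0.0009 -0.    ] F seat [-1.8 -0.4  4.1]
```

Emit:
{"api": "step_arm", "payload": {
  "increments": [
    [[-0.01,0,0],[0,0,-8.5]],
    [[-0.02,0,0],[0,0,-8.5]],
    [[-0.02,0,0],[0,0,-8.5]],
    [[-0.01,0.01,0],[0,0,-8.5]],
    [[-0.02,0.01,0],[0,0,-8.5]],
    [[-0.01,0.01,0],[0,0,-8.5]],
    [[-0.01,0.01,0],[0,0,-8.5]],
    [[-0.01,0.01,0],[0,0,-8.5]],
    [[-0.01,0.02,0],[0,0,-8.5]],
    [[0,0.02,0],[0,0,-8.5]]
  ]
}}

```text
clock: 25.35
tool_pos: [0.526, 0.0908, 0.2792]
eef_rot: [0.998, 0.068, 0.0, -0.001]
contact_force: [-1.4, -0.6, 3.1]
opening: 0.242
finger_force: 45.0
```

```bash
python3 -c "
from loc import *
where('T')"
```

```text
t 25.35 pos mm [526.   90.8 279.2] xyaw 7.83 z [ 0.0005  0.0016 -1.    ] q [-0.27  0.51  0.02  1.8  -0.02  0.83 -1.67] F [-1.4 -0.6  3.1] M [-0.08  0.19  0.17] op 0.242298296268423
mouth in seat mm [ 0.21  0.36 -0.1 ] yaw -174.92 tilt [-0.0006 -0.0016] F seat [-1.4 -0.5  3.1]
```

Emit:
{"api": "step_arm", "payload": {
  "increments": [
    [[0,0.01,0],[0,0,-8.5]],
    [[0,0.01,0],[0,0,-8.5]],
    [[0,0,0],[0,0,0]],
    [[0,0,0],[0,0,0]],
    [[0,0,0],[0,0,0]],
    [[0,0,0],[0,0,0]],
    [[0,0,0],[0,0,0]],
    [[0,0,0],[0,0,0]],
    [[0,0,0],[0,0,0]],
    [[0,0,0],[0,0,0]]
  ]
}}

```text
clock: 26.35
tool_pos: [0.526, 0.0911, 0.2792]
eef_rot: [0.997, -0.076, 0.0, -0.001]
contact_force: [-1.1, -0.1, 5.2]
opening: 0.245
finger_force: 45.0
```

```bash
python3 -c "
from loc import *
where('T')"
```

```text
t 26.35 pos mm [526.   91.1 279.2] xyaw -8.69 z [ 0.0009  0.0023 -1.    ] q [-0.32  0.52  0.11  1.8  -0.08  0.83 -1.9 ] F [-1.1 -0.1  5.2] M [ 0.03  0.32 -0.07] op 0.24529071934847788
mouth in seat mm [ 0.26  0.36 -0.08] yaw 168.56 tilt [-0.001  -0.0023] F seat [-1.1 -0.   5.2]
```

Emit:
{"api": "step_arm", "payload": {
  "increments": [
    [[0,0,0],[0,0,7.5]],
    [[0,0,0],[0,0,0]],
    [[0,0,0.2],[0,0,0]],
    [[0,0,0.3],[0,0,0]],
    [[0,0,0.5],[0,0,0]],
    [[0,0,0.7],[0,0,0]],
    [[0,0,0.7],[0,0,0]],
    [[0,0,0.7],[0,0,0]],
    [[0,0,0.6],[0,0,0]],
    [[0,0,0],[0,0,0]]
  ]
}}

```text
clock: 27.35
tool_pos: [0.5264, 0.0909, 0.317]
eef_rot: [1.0, -0.012, 0.001, -0.001]
contact_force: [-0.4, -0.2, -1.0]
opening: 0.245
finger_force: 45.0
```

```bash
cat > nip.py <<'E'
from loc import *
import sys
n=sys.argv[1];snap(n);where('T');im,c,W,d=cloud(n)
for k in'RTL':
    o,Rm=seat(k);L=(W-o)@Rm;rr=np.hypot(L[...,0],L[...,1])
    h=L[(rr<.0115)&(L[...,2]>.003)&(L[...,2]<.0125)&(d>0)]*1000
    print(k,len(h),proj(c,[o+Rm[:,2]*.01])[0])
    if len(h)<30: continue
    res=[]
    for a in range(-45,45):
        v=h[:,:2]@Ro.from_euler('z',a,degrees=True).as_matrix()[:2,:2];e=np.percentile(v,98,0)-np.percentile(v,2,0);res.append((e.sum().round(1),a))
    print(sorted(res)[:5],cv2.minAreaRect(h[:,:2].astype(np.float32)))
E
python3 nip.py w5
```

```text
t 27.4 pos mm [526.1  90.9 316.4] xyaw -1.39 z [ 0.0012  0.0019 -1.    ] q [-0.31  0.47  0.08  1.75 -0.05  0.92 -1.8 ] F [ 0.5 -0.3 -1.5] M [ 0.05  0.05 -0.05] op 0.2459301083093011
mouth in seat mm [ 0.34  0.29 37.15] yaw 175.86 tilt [-0.0012 -0.0019] F seat [ 0.5 -0.3 -1.5]
R 182 [319.9263 209.2212]
[(np.float64(27.6), -4), (np.float64(27.6), -3), (np.float64(27.6), -2), (np.float64(27.7), -5), (np.float64(27.7), -1)] ((-0.16719341278076172, 0.5528101921081543), (14.835633277893066, 14.421892166137695), 86.50696563720703)
T 78 [273.7453 214.7521]
[(np.float64(15.1), -2), (np.float64(15.2), -7), (np.float64(15.2), -6), (np.float64(15.2), -5), (np.float64(15.2), -4)] ((6.3570475578308105, -0.27738475799560547), (13.440644264221191, 2.116901159286499), 85.80352783203125)
L 199 [227.9038 215.5142]
[(np.float64(27.9), -31), (np.float64(27.9), -30), (np.float64(27.9), -29), (np.float64(28.0), -32), (np.float64(28.1), -34)] ((0.14972376823425293, -0.4121570587158203), (14.273183822631836, 15.52702522277832), 58.41444778442383)
```

Both turns are done. Against the untouched left nipple as reference, the measured change is close to whole quarters, within about 2°. Now back to the block.

Emit:
{"api": "step_arm", "payload": {
  "increments": [
    [[-0.42,-3.78,0],[0,0,0.3]],
    [[-0.42,-3.78,0],[0,0,0.3]],
    [[-0.42,-3.78,0],[0,0,0.3]],
    [[-0.42,-3.78,0],[0,0,0.3]],
    [[-0.42,-3.78,0],[0,0,0.3]],
    [[-0.42,-3.78,0],[0,0,0.3]],
    [[-0.42,-3.78,0],[0,0,0.3]],
    [[-0.42,-3.78,0],[0,0,0.3]],
    [[-0.42,-3.78,0],[0,0,0.3]],
    [[-0.42,-3.78,0],[0,0,0.2]]
  ]
}}

```text
clock: 28.4
tool_pos: [0.4833, -0.2885, 0.3156]
eef_rot: [1.0, 0.013, -0.0, -0.001]
contact_force: [0.8, -0.4, -1.1]
opening: 0.244
finger_force: 45.0
```

Emit:
{"api": "step_arm", "payload": {
  "increments": [
    [[0,0,-3],[0,0,0]],
    [[0,0,-3],[0,0,0]],
    [[0,0,-3],[0,0,0]],
    [[0,0,-3],[0,0,0]],
    [[0,0,-3],[0,0,0]],
    [[0,0,-3],[0,0,0]],
    [[0,0,-1],[0,0,0]],
    [[0,0,0],[0,0,0]],
    [[0,0,0],[0,0,0]],
    [[0,0,0],[0,0,0]]
  ]
}}

```text
clock: 29.4
tool_pos: [0.4848, -0.2878, 0.1274]
eef_rot: [1.0, 0.013, 0.001, -0.0]
contact_force: [1.3, 0.1, -1.3]
opening: 0.243
finger_force: 45.0
```

```bash
python3 -c "
from h import *
s=st();print('to centre cm',[48.39-s['tool_pos'][0]*100,-28.73-s['tool_pos'][1]*100])"
```

```text
t 29.4 pos mm [ 484.8 -287.8  127.4] xyaw 1.5 z [ 2.6e-03  2.0e-04 -1.0e+00] q [ 0.43  0.77  0.04  1.86 -0.07  0.51 -1.03] F [ 1.3  0.1 -1.3] M [ 0.08 -0.01 -0.04] op 0.24346920658785362
to centre cm [np.float64(-0.09165846583709225), np.float64(0.04535023433254182)]
```

Descend 57 mm, stopping about 3 mm above the floor, then the rest.

Emit:
{"api": "step_arm", "payload": {
  "increments": [
    [[-0.05,0.03,-0.7],[0,0,0]],
    [[-0.04,0.02,-0.7],[0,0,0]],
    [[0,0,-0.7],[0,0,0]],
    [[0,0,-0.7],[0,0,0]],
    [[0,0,-0.7],[0,0,0]],
    [[0,0,-0.7],[0,0,0]],
    [[0,0,-0.7],[0,0,0]],
    [[0,0,-0.5],[0,0,0]],
    [[0,0,-0.3],[0,0,0]],
    [[0,0,0],[0,0,0]]
  ]
}}

```text
clock: 30.4
tool_pos: [0.4827, -0.2865, 0.0685]
eef_rot: [1.0, 0.013, -0.0, -0.001]
contact_force: [-0.2, 0.5, -2.1]
opening: 0.247
finger_force: 45.0
```

```bash
python3 -c "
from h import *
st()"
```

```text
t 30.4 pos mm [ 482.7 -286.5   68.5] xyaw 1.51 z [-5.e-04  2.e-03 -1.e+00] q [ 0.44  0.86  0.03  1.89 -0.07  0.39 -1.02] F [-0.2  0.5 -2.1] M [ 0.01  0.02 -0.  ] op 0.2471019350630008
```

Emit:
{"api": "step_arm", "payload": {
  "increments": [
    [[0.05,0,-0.03],[0,0,0]],
    [[0.05,0,-0.03],[0,0,0]],
    [[0,0,-0.03],[0,0,0]],
    [[0,0,-0.02],[0,0,0]],
    [[0,0,0],[0,0,0]],
    [[0,0,0],[0,0,0]],
    [[0,0,0],[0,0,0]],
    [[0,0,0],[0,0,0]],
    [[0,0,0],[0,0,0]],
    [[0,0,0],[0,0,0]]
  ]
}}

```text
clock: 31.4
tool_pos: [0.4839, -0.2866, 0.0678]
eef_rot: [1.0, 0.013, 0.0, -0.001]
contact_force: [0.1, 0.2, -1.3]
opening: 0.246
finger_force: 45.0
```

```bash
python3 -c "
from h import *
st()"
```

```text
t 31.4 pos mm [ 483.9 -286.6   67.8] xyaw 1.51 z [ 0.      0.0017 -1.    ] q [ 0.43  0.87  0.03  1.88 -0.07  0.39 -1.02] F [ 0.1  0.2 -1.3] M [ 0.02  0.01 -0.01] op 0.2457285661983418
```

Emit:
{"api": "step_arm", "payload": {
  "increments": [
    [[0,0,-0.03],[0,0,0]],
    [[0,0,-0.03],[0,0,0]],
    [[0,0,0],[0,0,0]],
    [[0,0,0],[0,0,0]],
    [[0,0,0],[0,0,0]],
    [[0,0,0],[0,0,0]],
    [[0,0,0],[0,0,0]],
    [[0,0,0],[0,0,0]],
    [[0,0,0],[0,0,0]],
    [[0,0,0],[0,0,0]]
  ]
}}

```text
clock: 32.4
tool_pos: [0.4839, -0.2866, 0.0672]
eef_rot: [1.0, 0.013, 0.0, -0.001]
contact_force: [0.8, 0.2, -1.3]
opening: 0.247
finger_force: 45.0
```

Emit:
{"api": "step_arm", "payload": {
  "increments": [
    [[0,0,0],[0,0,0]],
    [[0,0,0],[0,0,0]],
    [[0,0,0],[0,0,0]],
    [[0,0,0],[0,0,0]],
    [[0,0,0],[0,0,0]],
    [[0,0,0],[0,0,0]],
    [[0,0,0],[0,0,0]],
    [[0,0,0],[0,0,0]],
    [[0,0,0],[0,0,0]],
    [[0,0,0],[0,0,0]]
  ],
  "fingers": 0.7
}}

```text
clock: 33.4
tool_pos: [0.4839, -0.2867, 0.0672]
eef_rot: [1.0, 0.013, 0.0, -0.001]
contact_force: [-0.6, 0.4, -1.1]
opening: 0.702
finger_force: 0.0
```

```bash
python3 -c "
from h import *
st()"
```

```text
t 33.4 pos mm [ 483.9 -286.7   67.2] xyaw 1.51 z [ 1.0e-04  1.6e-03 -1.0e+00] q [ 0.43  0.87  0.03  1.88 -0.07  0.39 -1.02] F [-0.6  0.4 -1.1] M [ 0.02 -0.03 -0.  ] op 0.7024799460161942
```

Emit:
{"api": "step_arm", "payload": {
  "increments": [
    [[0,0,0.5],[0,0,0]],
    [[0,0,1],[0,0,0]],
    [[0,0,2],[0,0,0]],
    [[0,0,3],[0,0,0]],
    [[0,0,3],[0,0,0]],
    [[0,0,3],[0,0,0]],
    [[-1,0,3],[0,0,0]],
    [[-2,0,3],[0,0,0]],
    [[0,0,1.5],[0,0,0]],
    [[0,0,0],[0,0,0]]
  ]
}}

```text
clock: 34.4
tool_pos: [0.4547, -0.2876, 0.2703]
eef_rot: [1.0, 0.013, 0.003, 0.001]
contact_force: [1.0, -0.2, 0.3]
opening: 0.699
finger_force: 0.0
```

```bash
python3 -c "
from loc import *
snap('w6');im,c,W,d=cloud('w6')
m=(W[...,2]>.094)&(W[...,2]<.108)&(abs(W[...,0]-.481)<.05)&(abs(W[...,1]+.289)<.04)
q=W[m];print(len(q),q.mean(0),cv2.minAreaRect((q[:,:2]*1000).astype(np.float32)))"
```

```text
1159 [ 0.486  -0.2866  0.1003] ((485.14276123046875, -286.327880859375), (54.69427490234375, 21.135292053222656), 1.9614328145980835)
```

Emit:
{"api": "step_arm", "payload": {
  "increments": [
    [[0.3,3.8,0.1],[0,0,0]],
    [[0.3,3.8,0.1],[0,0,0]],
    [[0.3,3.8,0.1],[0,0,0]],
    [[0.3,3.8,0.1],[0,0,0]],
    [[0.3,3.8,0.1],[0,0,0]],
    [[0.3,3.8,0.1],[0,0,0]],
    [[0.3,3.8,0.1],[0,0,0]],
    [[0.3,3.8,0.1],[0,0,0]],
    [[0.3,3.8,0.1],[0,0,0]],
    [[0.3,3.8,0.1],[0,0,0]]
  ]
}}

```text
clock: 35.45
tool_pos: [0.4833, 0.0952, 0.2762]
eef_rot: [1.0, 0.014, -0.001, -0.001]
contact_force: [0.8, 1.1, 0.4]
opening: 0.697
finger_force: 0.0
```

Emit:
{"api": "step_arm", "payload": {
  "increments": [
    [[0,0,0],[0,0,0]],
    [[0,0,0],[0,0,0]],
    [[0,0,0],[0,0,0]],
    [[0,0,0],[0,0,0]],
    [[0,0,0],[0,0,0]],
    [[0,0,0],[0,0,0]],
    [[0,0,0],[0,0,0]],
    [[0,0,0],[0,0,0]],
    [[0,0,0],[0,0,0]],
    [[0,0,0],[0,0,0]]
  ]
}}

```text
clock: 36.45
tool_pos: [0.4839, 0.0934, 0.2773]
eef_rot: [1.0, 0.013, 0.0, -0.001]
contact_force: [0.4, 1.0, -0.4]
opening: 0.702
finger_force: 0.0
```

```bash
python3 nip.py w7; python3 - <<'E'
import cv2,numpy as np
a=cv2.imread('pics/w6.png');b=cv2.imread('pics/w7.png')
cv2.imwrite('pics/c5.png',np.vstack([cv2.resize(a[0:210],(800,300)),cv2.resize(b[100:220,160:480],(800,300),interpolation=2)]))
E
```

```text
t 36.5 pos mm [484.   93.4 277.3] xyaw 1.51 z [ 0.0001  0.0017 -1.    ] q [-0.34  0.46  0.09  1.91 -0.06  0.77 -1.76] F [-0.6 -0.7 -0.4] M [ 0.03 -0.06 -0.  ] op 0.7035247800042969
mouth in seat mm [-41.65   4.8   -2.03] yaw 178.76 tilt [-0.0002 -0.0017] F seat [-0.6 -0.7 -0.4]
R 271 [336.9503 165.2602]
[(np.float64(27.4), -4), (np.float64(27.5), -5), (np.float64(27.5), -3), (np.float64(27.7), -6), (np.float64(27.8), -2)] ((-0.1975846290588379, 0.3357090950012207), (15.58530044555664, 14.245494842529297), 86.43164825439453)
T 158 [279.3588 167.9985]
[(np.float64(27.4), -1), (np.float64(27.5), -2), (np.float64(27.5), 0), (np.float64(27.8), -3), (np.float64(27.9), 1)] ((0.19166088104248047, 0.20466136932373047), (13.836552619934082, 14.010746002197266), 88.39622497558594)
L 284 [221.6185 167.6756]
[(np.float64(27.9), -33), (np.float64(27.9), -32), (np.float64(27.9), -31), (np.float64(28.0), -34), (np.float64(28.0), -30)] ((-0.02549886703491211, -0.20874691009521484), (14.786206245422363, 15.010144233703613), 58.781494140625)
```

View pics/c5.png

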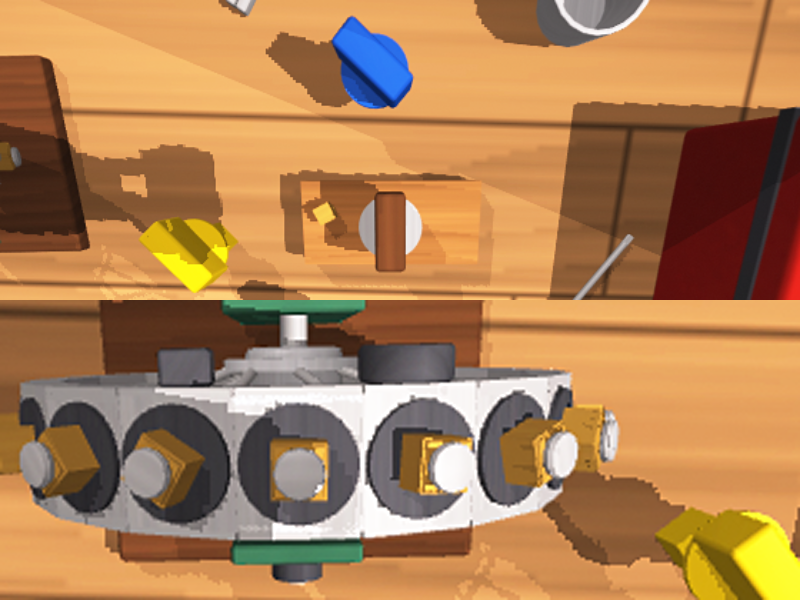

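In the picture the key stands upright in its block at (390,228) and the spare is undisturbed at (323,212). The right head is at (440,465) and the top head at (298,468), each within about 3° of its whole quarter turns. The left head at (165,470) is unchanged. Handing in.

```bash
python3 -c "
from plant import r
print(r.finish_job())"
```

```text
the job is handed in; nothing more can be done
None
```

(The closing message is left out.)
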